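# Shut the order-card box and hold a spring clip open over its card

## Task

Press the lid of the wooden card box down until its catch clicks and it is fully shut, so that the special card in the slot of the lid stands upright. Then pick up the black spring clip by its tails, squeeze it wide open and hold it level, gaping around one of the card's two side edges about half-way up, with the edge well inside the jaws and the card untouched, ready for a ticket to be slipped in. Finish while still holding the clip open like that: do not let it go or let it close, do not push the card, and leave the other things on the counter where they are.

Things in the scene. Friction and masses are not known exactly. Their poses are not given: they have to be found in the camera images.
- card_box: Bamboo index-card box, fixed to the counter: 104 deep (its x) x 144 wide (its y) x 80 high without the lid. Origin: centre of the underside. Its front (small brass label frame) faces its own -x, towards the robot; z up. The lid's hinge axis runs along the box's y at x = +52 mm, z = 80 mm.
- lid (a joint): Angle of the box lid, rad: 0 fully shut, growing as its front rises (limit 1.2). It stands ajar and stays where left (stiff hinge, under 1 N at the front). In the last 0.1 rad a sprung ball catch resists with about 8 N (a kick of up to 20 N if pressed fast); past it the lid snaps down and is held shut. Lid 104 x 144 x 12 thick; its top is 92 mm above the counter when shut.
- lid_front (a point): Point on the lid's top face, midway along its front, 12 mm behind the front edge: a good place to press. It moves with the lid and lies 92 mm forward of the hinge axis and 12 mm above it when shut. Axes as the lid's: x backwards, away from the front, y along the hinge, z out of the top face.
- special_card: Stiff laminated card, 127 wide (its y) x 76 high (its z) x 2 thick (its x), standing in a slotted wooden rail (15 wide, 112 long, 7 high) on the lid, 74 mm behind the lid's front edge. It is stiff in the rail (gives a little, springily, if pushed) and tilts with the lid; upright when the lid is shut, from 92 to 168 mm above the counter. Origin: middle of its lower edge.
- card_left (a point): Middle of the card's side edge on its +y side (the robot's left), half-way up the card: 130 mm above the counter when the lid is shut. Axes as the card's.
- card_right (a point): Middle of the card's side edge on its -y side (the robot's right), half-way up the card: 130 mm above the counter when the lid is shut. Axes as the card's.
- clip: Large black plastic spring clip, about 70 g: two levers on a steel pin, lying on its side on the counter. Overall 110 long x 58 wide x 34 high. Origin: on the pin's axis, at the underside as it lies. z along the pin (up), +x from the pin to the jaws; symmetric about its x-z plane. It springs shut when let go.
- clip_tails (a point): Midway between the clip's two tails (finger pads, 34 high, from 30 to 62 mm behind the pin), 45 mm behind the pin, 17 mm above the underside. Here the tails measure 53 mm over their outer faces at rest, 26 mm fully squeezed. Squeezing them together opens the jaws: about 4 N a side to start, 10 N a side when fully open.
- clip_jaws (a point): Middle of the clip's jaw tips, 46 mm ahead of the pin, 17 mm above the underside; axes as the clip's. The tips meet here at rest and stand 26 mm apart when fully open. Behind them is a hollow throat, clear from 12 mm ahead of the pin to the tips.
- clip_arm_l (a joint): Angle by which each lever of the clip has turned, in rad (both levers move alike): 0 jaws shut, 0.28 fully open (26 mm gap at the tips); the gap grows by about 9 mm per 0.1 rad.
- saucers: Stack of white saucers, 132 across, 31 high, on the counter. Origin: centre of the underside. To be left alone.
- ramekin: White ramekin, 72 across, 40 high. Origin: centre of the underside. To be left alone.
- mug: White mug, 80 across, 85 high, handle on its +y side, between the robot and the card box. Origin: centre of the underside. To be left alone.
- milk_can: Milk can with a paper label, 73 across, 98 high, behind the card box. Origin: centre of the underside. To be left alone.
- teapot: Steel teapot, 120 across, 137 high, spout on its +y and handle on its -y side, behind the box on the robot's right. Origin: centre of the underside. To be left alone.
- sauce_bottle: Brown glass sauce bottle, 60 across, 185 high, behind the box on the robot's left. Origin: centre of the underside. To be left alone.
Mind the look-alikes: they are no part of the job. Of the things that look like the clip, the largest one is meant.

How it is judged:
By the outcome, as a careful person would: the job done as asked, in the order asked, and still so for the second after the job is handed in, while the arm keeps its last pose, push and grip.
It also fails if it takes over 54 s, if anything falls off the work surface, if the arm or the gripper's body presses on something with over 40 N, if the wrist force passes 120 N, or if a joint passes its speed limit or range.

## Robot

A 7-joint arm with a two-finger parallel gripper is mounted at the origin on the work surface. World frame = base frame: x ahead of the robot, y to its left, z up, the work surface at z = 0. Lengths are in mm, angles in rad, forces in N, time in s.
With the tool pointing down it reaches from about 375 to 925 mm from the base axis. Payload 3.1 kg.
Tool frame: the origin (TCP) lies at the very end of the fingers, on their centre line; the grasp point (between the pads) lies 19 mm behind it; x points along the fingers, y is the direction in which the jaws open and shut, and the axes are right-handed (so a half turn about x gives the same grasp; the last joint's range is limited). The gripper opens to 85 mm and grips with 20 to 120 N. Pads are 22 mm wide; open, the fingers measure 114 mm over their backs; the gripper's body (76 mm by 85 mm) begins 54 mm behind the grasp point. The pads swing forward as they close: fully open they stand 13 mm farther back than shut.
Start: joints at [1.027, 0.383, 0.044, 1.598, -0.018, 1.161, -0.05], TCP at [280.286, -586.466, 231.269] pointing down, gripper open.
Joint ranges: [-2.61, 2.61], [-0.41, 2.15], [-1.48, 1.57], [0, 2.5], [-1.57, 4.71], [0.05, 1.97], [-2.85, 2.85]. Speed limits (rad/s): [2.79, 2.79, 3.14, 3.14, 3.14, 3.14, 3.14].

## Interface

Orientations are given as a unit quaternion [x, y, z, w].
In Python, from bench import env gives the robot as it stands. The module is installed in compiled form; this text tells all that it offers.
- The arm moves only by the tool servo_tool, never from a script. Its argument "motion" is a list of rows, each a list of 3 entries, a list of its own where there are three numbers: the shift along the world's x, y, z scaled (see below), then the turn, a rotation vector about the world's x, y, z scaled (see below), then the closure, from 0 (fully open) to 1 (shut). A call has exactly 5 rows; each row is the pose to reach, as a shift and turn from the pose commanded when the call began; what a row does not reach only later rows make up. The controller multiplies each number of a shift by 150 mm and each number of a turn by 90 degrees. A row lasts 1/8 s, in which the tool goes at most 62.5 mm and 10.7 degrees, less where a joint would pass 70% of its speed; a pose out of reach is approached as far as the arm can. A call with a number of a shift or a turn outside -1 to 1 is refused whole. A call with a gripper value outside its range is refused whole. The fingers move at their own pace and stop on an object; "grip_force" is the grip in N (left out, the last holds). Time passes only in rows, so rows that repeat a pose let the fingers close, or fill a call up. It gives the time, the measured TCP pose, the force and the opening at its end, in the units of the state.
- env.sense(): the state, without advancing time (a new reading comes with each control period).
- env.capture(name): name is "scene" or "top" or "wrist"; returns the picture (420x560x3 uint8, red, green, blue); there is no depth.
- env.camera_params(name): a dict with "camera_matrix" (3x3 intrinsics, pixels), "position" and "rotation" of the camera in the world. Camera axes: x right, y down, z forward; pixel columns grow to the right and rows downward; lengths in mm; the calibration is good to about 2 mm. A picture is of the moment at which its call begins: read the wrist's pose just before it. camera_params takes no time and is no camera call; for the wrist camera it gives the pose at the moment of the call.
- env.close_job(): hands the job in, once; it reports no verdict.
Trained networks look in the newest picture that a camera, given by its name, has taken for a name from the list of things; names that differ only in an ending like _2 or _b are one class to them, and where a whole thing is asked for, a point or a joint stands for the part that bears it (a point fixed in the world has none). Each returns a list of dicts, best first, with "score" (0 to 1); they miss things now and then, are a little off and sometimes report something else, mostly with a low value. They report only what shows in the picture. A call takes as long as a camera call. They do not tell look-alikes from the thing itself.
- env.spot_in(camera, label): "extent" ([left, top, right, bottom] in pixels, round what is visible of it).
- env.tip_of(camera, label): "at" ([column, row] in pixels: a listed point, or the origin of a listed thing).
The state is a dict: "time": time; "q": joint angles; "joint_vel": joint speeds; "joint_torque": joint torques, N m; "ee_pos": TCP position; "eef_rot": TCP orientation; "ft_force": force on the tool from outside, world axes, zero at the start; "wrist_torque": the same for the moment, N m; "width": opening from 0.0 (shut) to 1.0 (fully open).
Only numpy, scipy, OpenCV 4.12 (cv2) and the standard library are available. Lean on these libraries where they do the work, as an engineer would, in place of code of your own. Each camera call takes 0.05 s, during which the arm holds its last target.

## Working session

There is one attempt and no reset: what is moved stays moved. The work goes in short steps, Python scripts to look and compute and a tool call to move; the robot and the scene stay as the last step left them, time stands still between calls to the robot, and variables do not carry over. Pictures are saved under pics/ and viewed, and the job is handed in when it is done.

Besides the shell and the picture viewer there is one more tool, called after "Call:" as name(argument=value, ...) on one line, values as JSON. servo_tool: Moves the arm, as the interface text tells. Its arguments: {"type":"object","properties":{"motion":{"type":"array","items":{"type":"array"}},"grip_force":{"type":"number"}},"required":["motion"]}

```bash
mkdir -p pics; cat > h.py <<'E'
import numpy as np, cv2
from bench import env
from scipy.spatial.transform import Rotation as R
def P(c):
    p=env.camera_params(c); return np.array(p["camera_matrix"]),np.array(p["position"]),np.array(p["rotation"])
def ray(c,px,p=None):
    K,t,Rm=p or P(c); d=Rm@np.linalg.solve(K,[px[0],px[1],1]); return t,d/np.linalg.norm(d)
def atz(c,px,z,p=None):
    t,d=ray(c,px,p); return t+d*(z-t[2])/d[2]
def tri(rs):
    A=0;b=0
    for t,d in rs:
        M=np.eye(3)-np.outer(d,d);A=A+M;b=b+M@t
    x=np.linalg.solve(A,b); return x,[np.linalg.norm((np.eye(3)-np.outer(d,d))@(x-t)) for t,d in rs]
def proj(c,X,p=None):
    K,t,Rm=p or P(c); v=K@(Rm.T@(np.array(X)-t)); return v[:2]/v[2]
def save(c,n):
    im=env.capture(c); cv2.imwrite(f'pics/{n}.png',cv2.cvtColor(np.array(im),cv2.COLOR_RGB2BGR)); return im
E
python3 - <<'E'
from h import *
s=env.sense(); print({k:np.round(v,3) for k,v in s.items()})
for c in ("scene","top","wrist"):
    save(c,c+"0"); K,t,Rm=P(c); print(c,K.round(1).tolist(),t.round(1),Rm.round(3).tolist())
E
```

```text
{'time': np.float64(0.0), 'q': array([ 1.027,  0.384,  0.044,  1.6  , -0.018,  1.161, -0.05 ]), 'joint_vel': array([ 0.002, -0.   ,  0.   ,  0.   ,  0.001,  0.002,  0.001]), 'joint_torque': array([ 0.0000e+00, -4.3346e+01,  1.0250e+00, -2.4951e+01,  1.0000e-02,
        1.1000e-02,  0.0000e+00]), 'ee_pos': array([ 279.846, -585.615,  229.865]), 'eef_rot': array([-0.689, -0.157,  0.69 , -0.155]), 'ft_force': array([-0.079,  0.655,  0.835]), 'wrist_torque': array([-0.029,  0.04 ,  0.002]), 'width': np.float64(1.0)}
scene [[423.7, 0.0, 280.2], [0.0, 423.7, 204.0], [0.0, 0.0, 1.0]] [1237.5  179.6  786.6] [0.561, 0.732, -0.306, -0.238]
top [[532.1, 0.0, 283.4], [0.0, 532.1, 198.6], [0.0, 0.0, 1.0]] [ 339.    -7.5 1499.8] [0.712, -0.698, 0.055, -0.058]
wrist [[298.2, 0.0, 274.1], [0.0, 298.2, 208.9], [0.0, 0.0, 1.0]] [ 346.5 -553.9  373. ] [0.837, -0.527, -0.08, 0.126]
```

```bash
sed -i 's/np.array(p\["rotation"\])/R.from_quat(p["rotation"]).as_matrix()/' h.py; python3 - <<'E'
import cv2
for c in ("scene","top","wrist"): print(cv2.imread(f'pics/{c}0.png').shape)
E
```

```text
(420, 560, 3)
(420, 560, 3)
(420, 560, 3)
```

View pics/scene0.png

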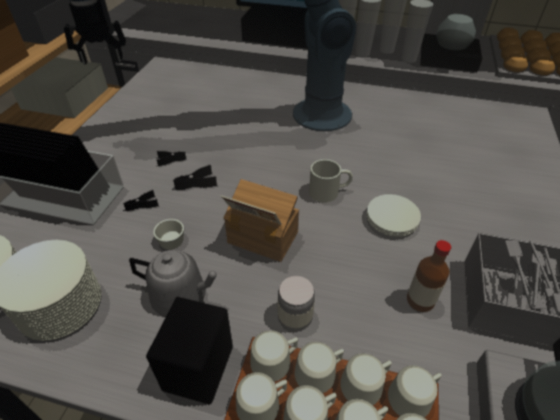

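View pics/top0.png

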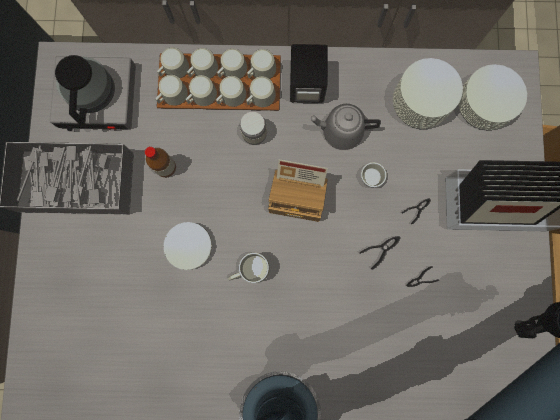

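View pics/wrist0.png

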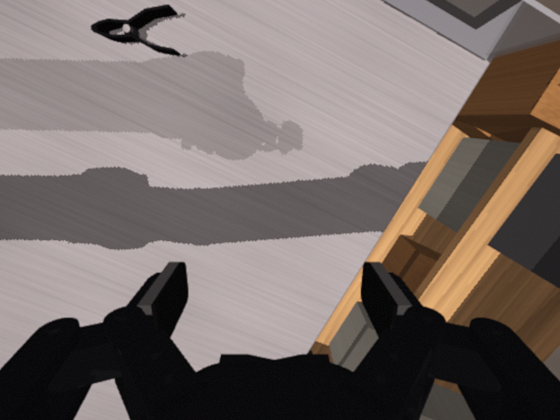

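```bash
python3 - <<'E'
from h import *
env.capture("top");env.capture("scene")
rs={}
for l in ("lid_front","special_card","card_left","card_right","clip","clip_tails","clip_jaws","card_box"):
    for c in ("top","scene"):
        o=env.tip_of(c,l); print(l,c,[(np.round(d["score"],2),np.round(d["at"],1).tolist()) for d in o[:4]])
        if o: rs[l,c]=o
    if (l,"top") in rs and (l,"scene") in rs:
        for a in rs[l,"top"][:3]:
            for b in rs[l,"scene"][:3]:
                x,e=tri([ray("top",a["at"]),ray("scene",b["at"])])
                if max(e)<15: print("   ",x.round(1),np.round(e,1))
print(env.sense()["time"])
E
```

```text
lid_front top [(np.float64(0.62), [295.9, 199.7])]
lid_front scene [(np.float64(0.92), [265.3, 187.3])]
    [557.7 -32.6 142.1] [0.7 0.7]
special_card top [(np.float64(0.81), [298.5, 181.5])]
special_card scene [(np.float64(0.66), [255.0, 218.4])]
    [615.  -40.2  96. ] [1.4 1.4]
card_left top [(np.float64(0.9), [277.3, 168.5])]
card_left scene []
card_right top [(np.float64(0.93), [324.8, 177.3])]
card_right scene [(np.float64(0.56), [225.1, 202.2])]
    [ 619.8 -107.1  134.4] [0.5 0.5]
clip top [(np.float64(0.78), [384.7, 244.6]), (np.float64(0.7), [420.5, 212.5]), (np.float64(0.63), [417.5, 282.4])]
clip scene [(np.float64(0.73), [191.5, 186.1]), (np.float64(0.67), [176.1, 160.6]), (np.float64(0.66), [138.5, 204.7])]
    [ 456.2 -283.2   -1.1] [3.6 3.6]
    [ 552.2 -391.9  -10.9] [0.1 0.1]
    [ 353.5 -377.   -10. ] [2.1 2.1]
clip_tails top [(np.float64(0.77), [371.4, 254.6]), (np.float64(0.61), [428.9, 276.3]), (np.float64(0.56), [274.4, 171.3]), (np.float64(0.41), [407.3, 216.1])]
clip_tails scene [(np.float64(0.88), [206.1, 175.4]), (np.float64(0.65), [159.5, 158.6]), (np.float64(0.64), [152.5, 199.5]), (np.float64(0.16), [267.8, 190.5])]
    [ 427.2 -245.    22.1] [0.3 0.3]
    [ 373.1 -411.4    4.6] [4.2 4.2]
    [ 379.4 -463.8 -170.6] [10. 10.]
clip_jaws top [(np.float64(0.78), [397.2, 237.5]), (np.float64(0.64), [427.4, 199.6]), (np.float64(0.58), [410.4, 282.6])]
clip_jaws scene [(np.float64(0.85), [185.5, 152.7]), (np.float64(0.74), [126.6, 209.4]), (np.float64(0.6), [174.1, 178.3])]
    [ 463.  -286.2  120.5] [10.9 10.9]
    [ 475.1 -315.1   35.5] [0.7 0.7]
    [ 586.9 -407.     1.3] [2.2 2.2]
    [ 351.  -345.8   24.6] [5.5 5.5]
    [ 357.  -383.2  -79.6] [8.2 8.2]
card_box top [(np.float64(0.97), [296.4, 200.6]), (np.float64(0.61), [400.0, 236.8])]
card_box scene [(np.float64(0.58), [266.5, 236.7])]
    [577.5 -31.9  -4.7] [4.2 4.2]
1.05
```

```bash
python3 - <<'E'
from h import *
s=env.sense(); M=R.from_quat(s["eef_rot"]).as_matrix(); print(M.round(3))
for n,c,box in (("a","top",(240,130,450,310)),("b","scene",(110,130,360,270))):
    im=cv2.imread(f'pics/{c}0.png')[box[1]:box[3],box[0]:box[2]]
    cv2.imwrite(f'pics/z{n}.png',cv2.resize(im,None,fx=3.2,fy=3.2,interpolation=cv2.INTER_CUBIC))
for l in ("mug","ramekin","teapot","milk_can","sauce_bottle","saucers"):
    o=env.tip_of("top",l)
    if o: print(l,round(o[0]["score"],2),atz("top",o[0]["at"],0).round(0))
E
```

```text
[[ 0.     0.431 -0.902]
 [-0.    -0.902 -0.431]
 [-1.     0.    -0.   ]]
mug 0.91 [381.  80.   0.]
ramekin 0.66 [ 649. -257.    0.]
teapot 0.94 [ 795. -160.    0.]
milk_can 0.57 [770.  93.   0.]
sauce_bottle 0.86 [678. 342.   0.]
saucers 0.6 [442. 274.   0.]
```

View pics/za.png

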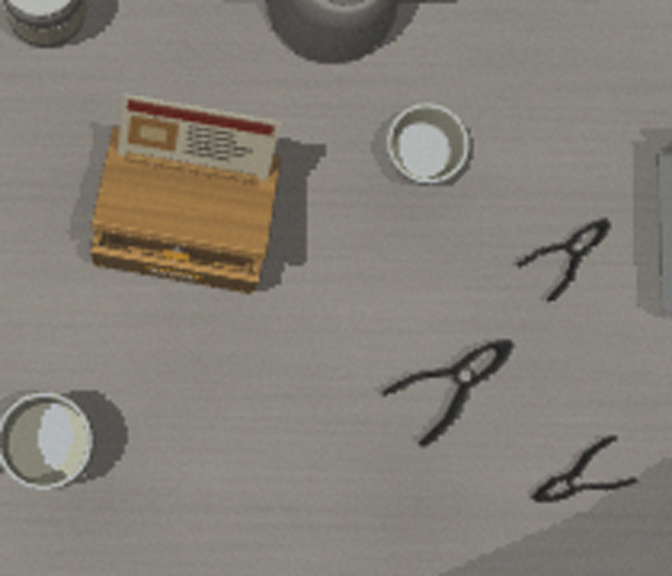

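View pics/zb.png

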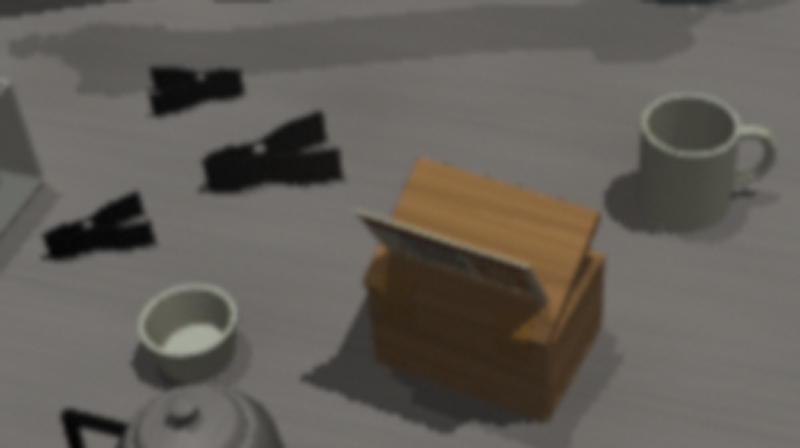

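Call:
servo_tool(motion=[[[0.1,0.2,0],[0,0,0.03],0.5],[[0.2,0.4,0],[0,0,0.06],1],[[0.3,0.6,0],[0,0,0.1],1],[[0.4,0.8,0],[0,0,0.13],1],[[0.5,1,0],[0,0,0.16],1]], grip_force=40)

```text
time: 1.98
ee_pos: [355.8, -435.4, 231.4]
eef_rot: [0.664, 0.242, -0.664, 0.242]
ft_force: [1.2, 0.7, -0.5]
width: 0.001
```

Call:
servo_tool(motion=[[[0.1,0.2,0],[0,0,0.03],1],[[0.2,0.4,0],[0,0,0.06],1],[[0.3,0.6,0],[0,0,0.1],1],[[0.4,0.8,0],[0,0,0.13],1],[[0.5,1,0],[0,0,0.16],1]])

```text
time: 2.6
ee_pos: [431.3, -284.4, 231.3]
eef_rot: [0.629, 0.324, -0.628, 0.324]
ft_force: [0.8, -0.5, 0.5]
width: -0.001
```

Call:
servo_tool(motion=[[[0.1,0.2,0],[0,0,0.03],1],[[0.2,0.4,0],[0,0,0.06],1],[[0.3,0.6,0],[0,0,0.1],1],[[0.4,0.8,0],[0,0,0.13],1],[[0.5,1,0],[0,0,0.16],1]])

```text
time: 3.22
ee_pos: [506.2, -134.4, 231.3]
eef_rot: [0.583, 0.4, -0.583, 0.4]
ft_force: [-0.4, -0.4, 0.7]
width: -0.001
```

Call:
servo_tool(motion=[[[0.1,0.2,0],[0,0,0.03],1],[[0.2,0.4,0],[0,0,0.06],1],[[0.3,0.55,-0.1],[0,0,0.1],1],[[0.36,0.67,-0.25],[0,0,0.13],1],[[0.36,0.67,-0.35],[0,0,0.16],1]])

```text
time: 3.85
ee_pos: [559.5, -32.6, 177.7]
eef_rot: [0.527, 0.472, -0.527, 0.471]
ft_force: [-0.4, -0.1, -0.8]
width: 0.0
```

```bash
python3 - <<'E'
from h import *
s=env.sense(); print(s["ee_pos"],s["q"].round(2) if hasattr(s["q"],"round") else s["q"])
save("scene","s1"); save("wrist","w1"); 
print(proj("scene",s["ee_pos"]),proj("wrist",s["ee_pos"]))
for l in ("lid_front","card_left","card_right"):
    for c in("scene","wrist"): print(l,c,[(round(d["score"],2),np.round(d["at"],1)) for d in env.tip_of(c,l)[:2]])
E
```

```text
[559.51574495 -32.60792231 177.72924967] [ 0.38  0.31 -0.46  1.85  0.16  1.02 -0.25]
[265.05817002 175.85699987] [280.25145541 258.9445752 ]
lid_front scene [(0.95, array([264.7, 189.6])), (0.21, array([325.5, 192.4]))]
lid_front wrist [(0.67, array([274.1, 231.7]))]
card_left scene [(0.61, array([276.2, 218.1]))]
card_left wrist [(0.74, array([401. , 141.2]))]
card_right scene [(0.7, array([297.2, 313.9])), (0.69, array([224.4, 200.6]))]
card_right wrist []
```

View pics/s1.png

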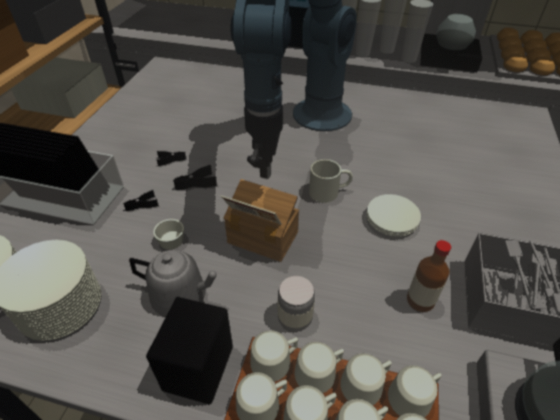

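View pics/w1.png

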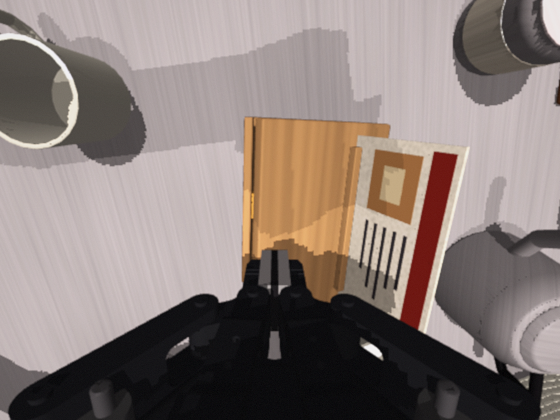

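Call:
servo_tool(motion=[[[0,0,-0.12],[0,0,0],1],[[-0.01,0,-0.22],[0,0,0],1],[[-0.04,0,-0.3],[0,0,0],1],[[-0.07,0.01,-0.37],[0,0,0],1],[[-0.1,0.02,-0.44],[0,0,0],1]])

```text
time: 4.88
ee_pos: [544.0, -33.0, 112.0]
eef_rot: [-0.529, -0.469, 0.529, -0.469]
ft_force: [0.6, -0.4, 0.0]
width: -0.001
```

Call:
servo_tool(motion=[[[-0.01,0,-0.03],[0,0,0],1],[[-0.02,0,-0.06],[0,0,0],1],[[-0.025,0,-0.08],[0,0,0],1],[[-0.03,0,-0.1],[0,0,0],1],[[-0.03,0,-0.12],[0,0,0],1]])

```text
time: 5.5
ee_pos: [540.1, -32.6, 96.0]
eef_rot: [0.529, 0.469, -0.529, 0.469]
ft_force: [-1.6, 1.1, 2.5]
width: -0.0
```

Call:
servo_tool(motion=[[[0,0,-0.015],[0,0,0],1],[[0,0,-0.025],[0,0,0],1],[[0,0,-0.035],[0,0,0],1],[[0,0,-0.045],[0,0,0],1],[[0,0,-0.05],[0,0,0],1]])

```text
time: 6.12
ee_pos: [540.2, -33.1, 91.5]
eef_rot: [-0.528, -0.469, 0.53, -0.469]
ft_force: [-11.3, 0.8, 29.2]
width: 0.001
```

```bash
python3 - <<'E'
from h import *
save("scene","s2"); save("wrist","w2"); save("top","t2")
im=cv2.imread('pics/s2.png')[150:270,180:340]; cv2.imwrite('pics/s2z.png',cv2.resize(im,None,fx=4,fy=4,interpolation=cv2.INTER_CUBIC))
E
```

```text
(no output)
```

View pics/s2z.png

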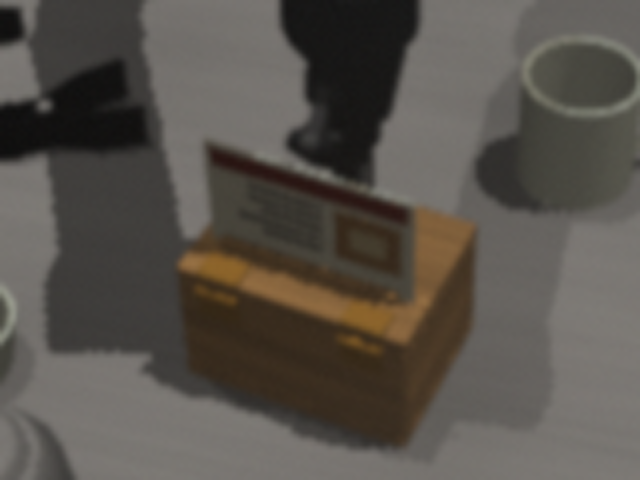

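View pics/w2.png

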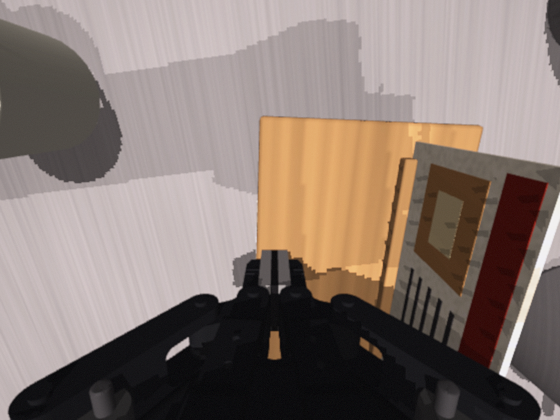

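Call:
servo_tool(motion=[[[0,0,0.2],[0,0,0],1],[[0,0,0.5],[0,0,0.06],0.5],[[-0.05,-0.2,0.8],[0,0,0.12],0],[[-0.15,-0.4,0.9],[0,0,0.18],0],[[-0.25,-0.6,0.95],[0,0,0.23],0]])

```text
time: 6.9
ee_pos: [502.9, -124.3, 231.2]
eef_rot: [0.436, 0.556, -0.435, 0.558]
ft_force: [0.3, -1.0, -0.2]
width: 0.846
```

Call:
servo_tool(motion=[[[-0.1,-0.2,0],[0,0,0.06],0],[[-0.2,-0.4,0],[0,0,0.12],0],[[-0.35,-0.6,0],[0,0,0.18],0],[[-0.5,-0.7,0],[0,0,0.23],0],[[-0.5,-0.7,0],[0,0,0.23],0]])

```text
time: 7.52
ee_pos: [425.3, -230.1, 229.2]
eef_rot: [0.33, 0.625, -0.331, 0.625]
ft_force: [0.8, 0.5, 0.3]
width: 1.0
```

```bash
python3 - <<'E'
from h import *
s=env.sense(); M=R.from_quat(s["eef_rot"]).as_matrix(); print(s["ee_pos"],s["q"],np.degrees(np.arctan2(M[1,1],M[0,1])),s["ft_force"])
save("wrist","w3");p=P("wrist");np.savez('w3.npz',*p)
for l in ("clip","clip_tails","clip_jaws"):
  for d in env.tip_of("wrist",l)[:3]:
    print(l,round(d["score"],2),np.round(d["at"],1), atz("wrist",d["at"],0 if l=="clip" else 17,p).round(1))
save("top","t3"); save("scene","s3")
for l in ("card_left","card_right","special_card","lid_front"):
  r=[]
  for c in("top","scene"):
    o=env.tip_of(c,l)
    print(l,c,[(round(d["score"],2),np.round(d["at"],1)) for d in o[:2]])
    if o: r.append(ray(c,o[0]["at"]))
  if len(r)==2: x,e=tri(r); print("   ",x.round(1),np.round(e,1))
E
```

```text
[ 425.30027482 -230.07956841  229.1874015 ] [ 0.79816826  0.09238073 -0.40546766  1.97145166  0.04225375  1.08658781
  0.97159011] 34.20895327523685 [0.75242636 0.52288511 0.26949142]
clip 0.87 [170.1 242.7] [ 358.6 -380.7    0. ]
clip 0.79 [290.2 313.8] [ 558.3 -381.2    0. ]
clip 0.58 [267.8 220.6] [ 450.1 -279.7    0. ]
clip_tails 0.78 [292.5 299. ] [ 539.1 -350.1   17. ]
clip_tails 0.57 [168.  266.3] [ 373.7 -402.5   17. ]
clip_jaws 0.88 [269.5 258.2] [ 478.2 -316.7   17. ]
clip_jaws 0.7 [297.1 343.6] [ 587.9 -407.2   17. ]
clip_jaws 0.63 [168.8 219.9] [ 343.4 -344.2   17. ]
card_left top [(0.5, array([275.1, 180.7])), (0.22, array([342.3, 130.9]))]
card_left scene [(0.84, array([282.4, 213.9]))]
    [610.6  22.1 122.9] [1.3 1.3]
card_right top [(0.56, array([325.2, 188.7])), (0.32, array([294.5, 207.2]))]
card_right scene [(0.76, array([232. , 195.5])), (0.36, array([267.1, 238.1]))]
    [ 589.7 -105.7  127.9] [2.8 2.8]
special_card top [(0.81, array([299.7, 184.1])), (0.48, array([165. , 167.8]))]
special_card scene [(0.73, array([253.7, 216.8])), (0.19, array([421. , 300.7]))]
    [608.6 -44.4  93.6] [2.2 2.2]
lid_front top [(0.93, array([297.1, 208.1]))]
lid_front scene []
```

View pics/w3.png

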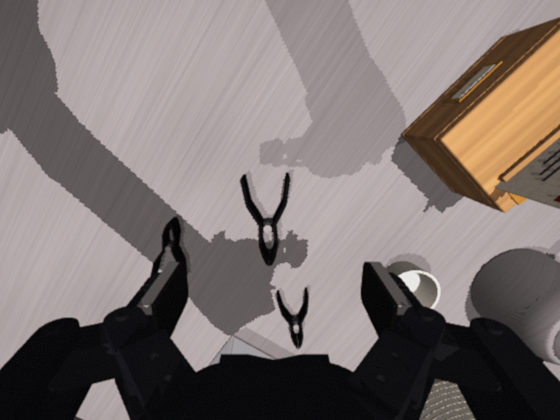

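View pics/s3.png

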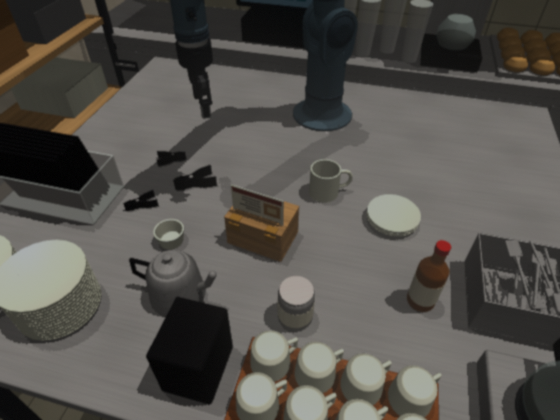

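```bash
python3 - <<'E'
from h import *
im=cv2.imread('pics/w3.png')[160:275,215:320]; cv2.imwrite('pics/w3z.png',cv2.resize(im,None,fx=5,fy=5,interpolation=cv2.INTER_CUBIC))
im=cv2.imread('pics/t3.png')[215:290,345:420]; cv2.imwrite('pics/t3z.png',cv2.resize(im,None,fx=7,fy=7,interpolation=cv2.INTER_CUBIC))
E
```

```text
(no output)
```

View pics/w3z.png

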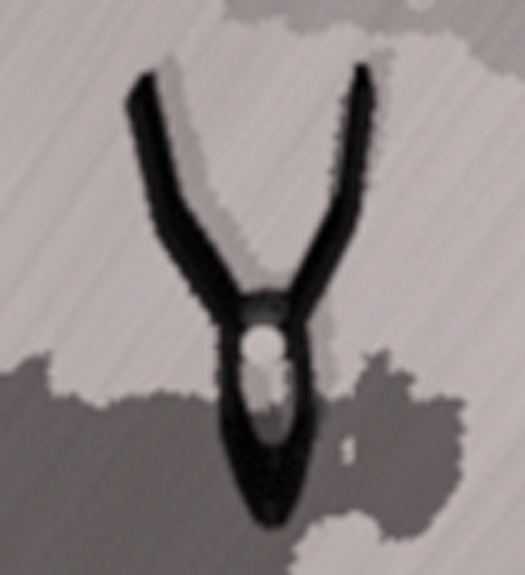

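View pics/t3z.png

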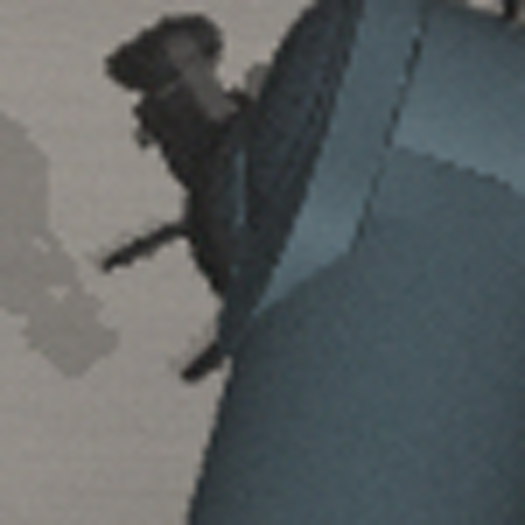

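```bash
python3 - <<'E'
from h import *
f=np.load('w3.npz');p=(f['arr_0'],f['arr_1'],f['arr_2']); print(p[1].round(1), p[2][:,2].round(2))
pin=atz(0,(267.6,228.6),34,p); a=atz(0,(244.6,175),34,p); b=atz(0,(287.4,173.2),34,p); t=atz(0,(269.4,265),34,p);t0=atz(0,(269.4,265),0,p)
m=(a+b)/2; print(pin,a,b,m,t,t0)
ang=lambda v:np.degrees(np.arctan2(v[1],v[0]))
print("|ab|",np.linalg.norm(a-b),"pin-m",np.linalg.norm(pin-m),ang(pin-m),"perp",ang(b-a),"tip",np.linalg.norm(t-pin),ang(t-pin), "m-t",ang(t-m))
# two-view using initial top view: pin (385.6,247.5), tails ends
ptop=P("top")
for w,tp in (((267.6,228.6),(240+466/3.2,130+376/3.2)),((244.6,175),(240+423/3.2,130+443/3.2)),((287.4,173.2),(240+385/3.2,130+391/3.2)),((269.4,265),(240+510/3.2,130+342/3.2))):
    x,e=tri([ray(0,w,p),ray(0,tp,ptop)]); print(x.round(1),np.round(e,1), atz(0,tp,34,ptop).round(1))
E
```

```text
[ 382.6 -166.6  372.3] [ 0.17 -0.24 -0.96]
[ 449.51271624 -278.01395354   34.        ] [ 390.97812751 -238.43237176   34.        ] [ 430.30951591 -209.00719374   34.        ] [ 410.64382171 -223.71978275   34.        ] [ 478.82306969 -317.39900762   34.        ] [ 488.48901522 -332.5501798     0.        ]
|ab| 49.120252597799855 pin-m 66.77310794077337 -54.40133535555534 perp 36.80143859809329 tip 49.09459546811519 -53.343380615551034 m-t -53.953068936757326
[ 449.3 -282.4   25.8] [2.5 2.5] [ 446.8 -282.6   34. ]
[ 394.1 -268.1 -106. ] [0.4 0.4] [ 389.  -245.3   34. ]
[ 433.3 -213.4   16.1] [2.2 2.2] [ 432.6 -213.    34. ]
[ 478.6 -320.5   29.8] [1.8 1.8] [ 476.8 -320.8   34. ]
```

Call:
servo_tool(motion=[[[0,-0.03,-0.2],[0,0,0.01],0],[[0,-0.06,-0.4],[0,0,0.02],0],[[-0.01,-0.09,-0.6],[0,0,0.02],0],[[-0.01,-0.09,-0.8],[0,0,0.02],0],[[-0.01,-0.09,-0.8],[0,0,0.02],0]])

```text
time: 8.85
ee_pos: [423.5, -240.4, 107.6]
eef_rot: [0.319, 0.633, -0.319, 0.629]
ft_force: [1.1, 0.4, 0.0]
width: 0.996
```

```bash
python3 - <<'E'
from h import *
s=env.sense(); M=R.from_quat(s["eef_rot"]).as_matrix(); print(s["ee_pos"],np.degrees(np.arctan2(M[1,1],M[0,1])),s["ft_force"])
save("wrist","w4");p=P("wrist");np.savez('w4.npz',*p)
for z in (0,17,34): print(proj(0,np.r_[s["ee_pos"][:2],z],p))
for l in ("clip","clip_tails","clip_jaws"):
  for d in env.tip_of("wrist",l)[:2]:
    print(l,round(d["score"],2),np.round(d["at"],1), atz("wrist",d["at"],0 if l=="clip" else 17,p).round(1))
E
```

```text
[ 423.53278318 -240.43956852  107.5517533 ] 36.335458509077114 [1.07624967 0.42854598 0.00429213]
[274.78200809 205.6510246 ]
[274.82023004 211.46503782]
[274.86384487 218.09937169]
clip 0.59 [271.3 256.9] [ 450.4 -282.4    0. ]
clip 0.56 [135.9 280.5] [ 361.  -379.1    0. ]
clip_jaws 0.7 [270.1 307.9] [ 475.2 -317.8   17. ]
clip_jaws 0.57 [130.6 254.7] [ 346.3 -346.1   17. ]
```

View pics/w4.png

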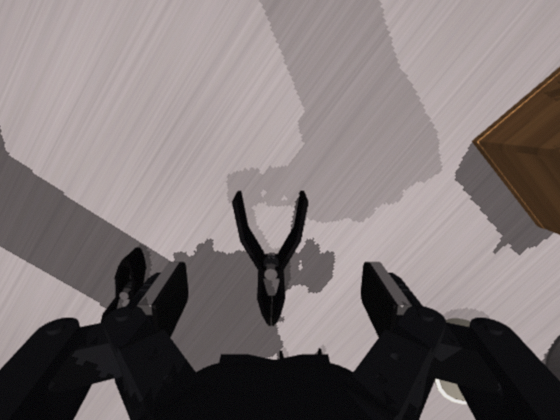

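```bash
python3 - <<'E'
from h import *
im=cv2.imread('pics/w4.png')[180:335,215:325]; cv2.imwrite('pics/w4z.png',cv2.resize(im,None,fx=4,fy=4,interpolation=cv2.INTER_CUBIC))
f=np.load('w4.npz');p=(f['arr_0'],f['arr_1'],f['arr_2'])
f=np.load('w3.npz');p3=(f['arr_0'],f['arr_1'],f['arr_2'])
X=[]
for w3,w4 in (((267.6,228.6),(270,272)),((244.6,175),(238,194)),((287.4,173.2),(303,193)),((269.4,265),(271,325))):
    x,e=tri([ray(0,w3,p3),ray(0,w4,p)]); print(x.round(1),np.round(e,1),atz(0,w4,34,p).round(1))
E
```

```text
[ 448. -278.   37.] [1.3 1.3] [ 448.  -280.3   34. ]
[ 389.1 -231.6   68.3] [1.1 1.1] [ 389.8 -241.5   34. ]
[ 431.7 -212.    21.9] [1.5 1.5] [ 428.7 -211.8   34. ]
[ 474.7 -313.1   45.5] [1.2 1.2] [ 479.1 -321.4   34. ]
```

View pics/w4z.png

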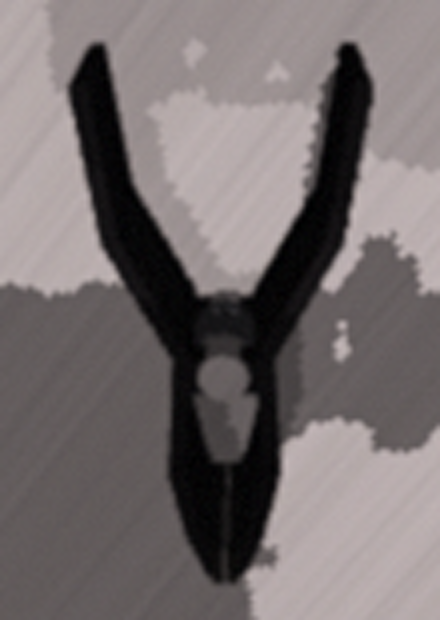

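Call:
servo_tool(motion=[[[-0.01,-0.01,-0.15],[0,0,0],0],[[-0.017,-0.017,-0.3],[0,0,0],0],[[-0.017,-0.017,-0.45],[0,0,0],0],[[-0.017,-0.017,-0.56],[0,0,0],0],[[-0.017,-0.017,-0.6],[0,0,0],0]])

```text
time: 9.68
ee_pos: [423.4, -244.0, 19.6]
eef_rot: [0.319, 0.631, -0.319, 0.631]
ft_force: [0.0, 0.0, 0.6]
width: 1.0
```

```bash
python3 - <<'E'
from h import *
s=env.sense(); M=R.from_quat(s["eef_rot"]).as_matrix(); print(s["ee_pos"],np.degrees(np.arctan2(M[1,1],M[0,1])),s["ft_force"])
save("wrist","w5")
E
```

```text
[ 423.40815379 -244.03591792   19.59784004] 36.3560535055213 [0.03224703 0.01836656 0.64140905]
```

View pics/w5.png

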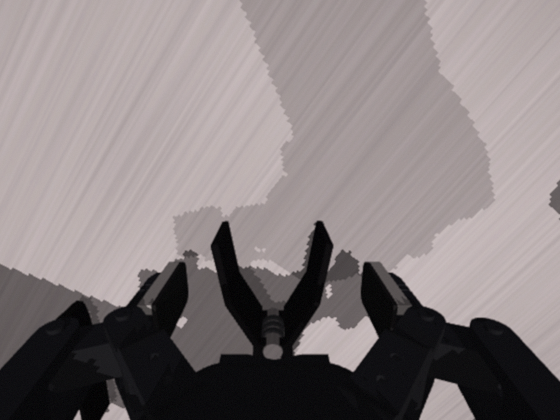

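```bash
python3 - <<'E'
from h import *
s=env.sense(); p=P("wrist")
e=s["ee_pos"]; u=np.array([.593,-.805,0])
for z in (34,): 
  for d in (-30,-17,-11,0,11,30,45): print(d,proj(0,np.r_[e[:2],z]+u*d,p).round(0))
for px in ((225,224),(320,224),(273,352)): print(atz(0,px,34,p).round(1), (atz(0,px,34,p)-e)@u)
E
```

```text
-30 [277. 222.]
-17 [277. 249.]
-11 [277. 260.]
0 [277. 281.]
11 [277. 300.]
30 [277. 332.]
45 [277. 356.]
[ 386.6 -234.5   34. ] -29.26218449266866
[ 421.5 -208.8   34. ] -29.25522693139534
[ 446.8 -279.4   34. ] 42.573563772091404
```

Call:
servo_tool(motion=[[[-0.02,0,-0.05],[0,0,0],0],[[-0.02,0,-0.09],[0,0,0],0],[[-0.02,0,-0.106],[0,0,0],0],[[-0.02,0,-0.106],[0,0,0],0],[[-0.02,0,-0.106],[0,0,0],0.2]], grip_force=40)

```text
time: 10.35
ee_pos: [420.5, -244.1, 4.0]
eef_rot: [0.319, 0.631, -0.319, 0.631]
ft_force: [-0.1, 0.5, 0.8]
width: 0.817
```

Call:
servo_tool(motion=[[[0,0,0],[0,0,0],0.4],[[0,0,0],[0,0,0],0.55],[[0,0,0],[0,0,0],0.65],[[0,0,0],[0,0,0],0.75],[[0,0,0],[0,0,0],0.75]])

```text
time: 10.98
ee_pos: [422.5, -244.5, 6.1]
eef_rot: [0.319, 0.63, -0.319, 0.632]
ft_force: [-1.6, 2.0, 12.6]
width: 0.299
```

```bash
python3 - <<'E'
from h import *
s=env.sense(); print(s["ee_pos"],s["ft_force"],s["width"]*85)
save("wrist","w6")
E
```

```text
[ 422.53314092 -244.50708567    6.08886939] [-1.58322499  1.95160963 12.59848098] 25.4083015806773
```

View pics/w6.png

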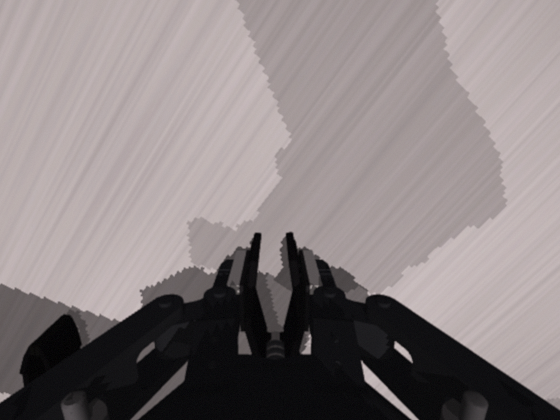

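Call:
servo_tool(motion=[[[0,0,0.03],[0,0,0],0.9],[[0,0,0.1],[0,0,0],0.9],[[0,0,0.25],[0,0,0],0.9],[[0,0,0.4],[0,0,0],0.9],[[0,0,0.5],[0,0,0],0.9]])

```text
time: 11.65
ee_pos: [420.4, -244.2, 80.0]
eef_rot: [0.319, 0.631, -0.319, 0.631]
ft_force: [-0.5, 0.8, -0.6]
width: 0.298
```

```bash
python3 - <<'E'
from h import *
s=env.sense(); print(s["ee_pos"],s["ft_force"],s["width"]*85)
save("wrist","w7");a=save("scene","s7");b=save("top","t7")
def z(n,box,f):
    im=cv2.imread(f'pics/{n}.png')[box[1]:box[3],box[0]:box[2]]; cv2.imwrite(f'pics/{n}z.png',cv2.resize(im,None,fx=f,fy=f,interpolation=cv2.INTER_CUBIC))
z("s7",(140,110,310,260),4.5); z("t7",(260,150,400,270),5)
K,t,Rm=P("scene")
for l in("card_left","card_right"):
  r=[]
  for c in("top","scene"):
    o=env.tip_of(c,l); print(l,c,[(round(d["score"],2),np.round(d["at"],1).tolist()) for d in o[:2]]); r.append(ray(c,o[0]["at"]))
  print(tri(r), [t+d*(130-t[2])/d[2] for t,d in r])
E
```

```text
[ 420.37425027 -244.20649658   80.03616334] [-0.48231293  0.77794488 -0.64898114] 25.32241882688906
card_left top [(0.62, [276.0, 180.2])]
card_left scene [(0.9, [281.7, 215.8])]
(array([612.65677425,  20.48726425, 118.62557939]), [np.float64(0.7141510587203761), np.float64(0.7141510587203731)]) [array([610.24118957,  20.94648637, 130.        ]), array([623.43939736,  22.50965946, 130.        ])]
card_right top [(0.67, [322.5, 188.3])]
card_right scene [(0.96, [231.3, 198.0])]
(array([ 592.6507216 , -102.65220528,  123.26587878]), [np.float64(1.0780080372115655), np.float64(1.078008037211583)]) [array([ 591.07046679, -101.16078199,  130.        ]), array([ 599.38875085, -100.85219579,  130.        ])]
```

View pics/s7z.png

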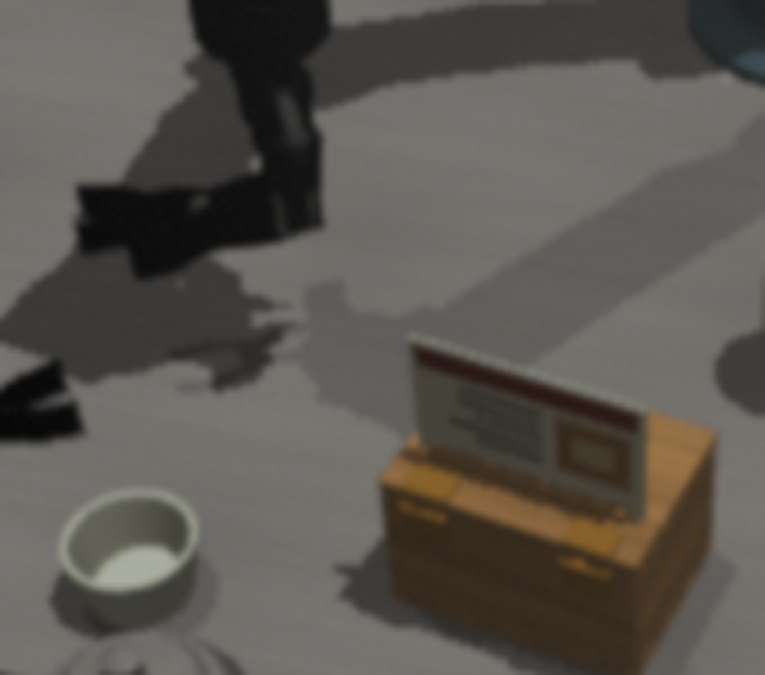

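View pics/t7z.png

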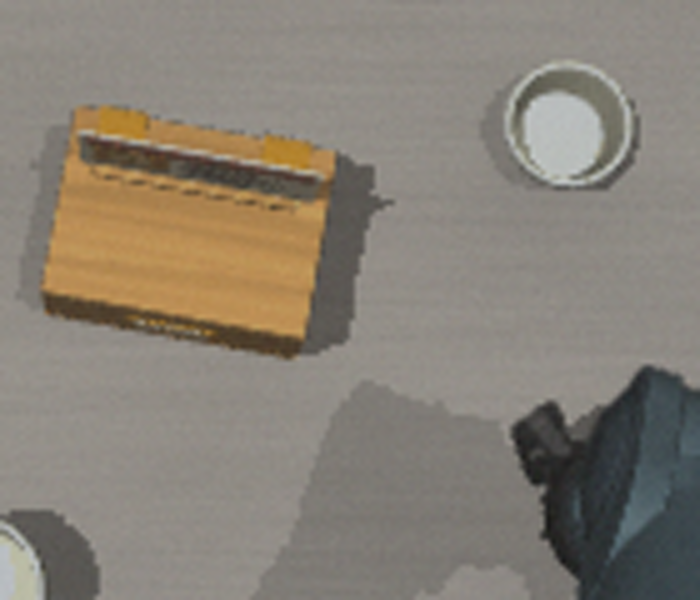

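View pics/w7.png

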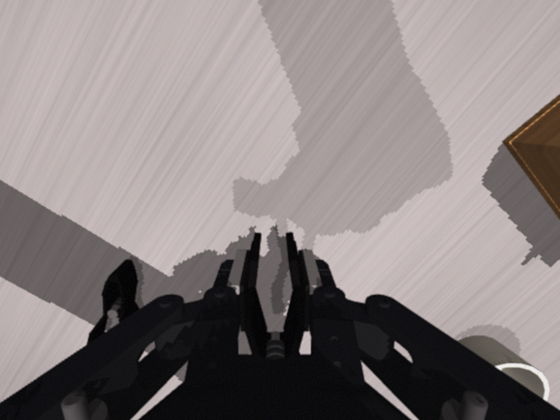

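```bash
python3 - <<'E'
from h import *
L=((276,176.6),(283.8,201.6));Rr=((324.6,185.6),(231.1,185.1))
for q in (L,Rr):
    x,e=tri([ray("top",q[0]),ray("scene",q[1])]); print(x.round(1),np.round(e,1),"z168:",atz("top",q[0],168).round(1),atz("scene",q[1],168).round(1))
# box top corners z=92 / edges, top view zoom px /5+(260,150)
for n,px in (("backL",(75,108)),("backR",(337,152)),("frontR",(300,340)),("frontL",(45,292))):
    print(n,atz("top",(px[0]/5+260,px[1]/5+150),92).round(1))
for n,px in (("backR",(380,482)),("backL",(638,562)),("frontL",(717,433))): print(n,"scene",atz("scene",(px[0]/4.5+140,px[1]/4.5+110),92).round(1))
print(proj("top",[612,21,168]),proj("scene",[612,21,168]),proj("scene",[612,21,92]))
E
```

```text
[612.8  22.2 162.6] [1.8 1.8] z168: [612.1  20.4 168. ] [617.8  25.3 168. ]
[ 591.9 -102.9  162. ] [1.4 1.4] z168: [ 591.2 -103.8  168. ] [597.9 -98.8 168. ]
backL [641.4  25.   92. ]
backR [ 620.  -116.8   92. ]
frontR [517.5 -97.8  92. ]
frontL [540.6  38.7  92. ]
backR scene [ 625.9 -110.9   92. ]
backL scene [643.8  28.3  92. ]
frontL scene [547.1  45.2  92. ]
[275.75205534 176.62525369] [282.5204168  199.38298812] [282.23053773 223.93034273]
```

Call:
servo_tool(motion=[[[0,0,0.3],[0,0,-0.03],0.9],[[0.05,0.1,0.6],[0,0,-0.06],0.9],[[0.15,0.3,0.9],[0,0,-0.1],0.9],[[0.3,0.55,1],[0,0,-0.13],0.9],[[0.45,0.8,1],[0,0,-0.17],0.9]])

```text
time: 12.62
ee_pos: [489.3, -123.4, 230.3]
eef_rot: [0.401, 0.581, -0.401, 0.583]
ft_force: [0.0, 0.1, -0.1]
width: 0.297
```

Call:
servo_tool(motion=[[[0.1,0.2,0],[0,0,-0.03],0.9],[[0.2,0.4,0],[0,0,-0.06],0.9],[[0.3,0.6,0],[0,0,-0.1],0.9],[[0.4,0.8,0],[0,0,-0.13],0.9],[[0.5,1,0],[0,0,-0.17],0.9]])

```text
time: 13.25
ee_pos: [562.6, 26.9, 227.6]
eef_rot: [0.474, 0.525, -0.475, 0.523]
ft_force: [0.6, -0.7, -0.6]
width: 0.292
```

Call:
servo_tool(motion=[[[0.1,0.2,0],[0,0,-0.03],0.9],[[0.2,0.4,0],[0,0,-0.06],0.9],[[0.3,0.6,0],[0,0,-0.1],0.9],[[0.4,0.8,0],[0,0,-0.13],0.9],[[0.49,0.87,0],[0,0,-0.17],0.9]])

```text
time: 13.88
ee_pos: [635.4, 160.0, 227.4]
eef_rot: [-0.539, -0.458, 0.54, -0.456]
ft_force: [1.0, -0.7, -0.2]
width: 0.297
```

```bash
python3 - <<'E'
from h import *
s=env.sense(); M=R.from_quat(s["eef_rot"]).as_matrix(); print(s["ee_pos"],s["q"],np.degrees(np.arctan2(M[1,1],M[0,1])),s["ft_force"],s["width"]*85)
save("wrist","w8");save("scene","s8")
E
```

```text
[635.41445281 160.04551716 227.39336737] [ 0.09558281  0.45295126 -0.53421526  1.56234081  0.23913282  1.19432936
 -0.64755258] -9.42391100846821 [ 0.99745349 -0.72777252 -0.19972736] 25.282455477845787
```

View pics/w8.png

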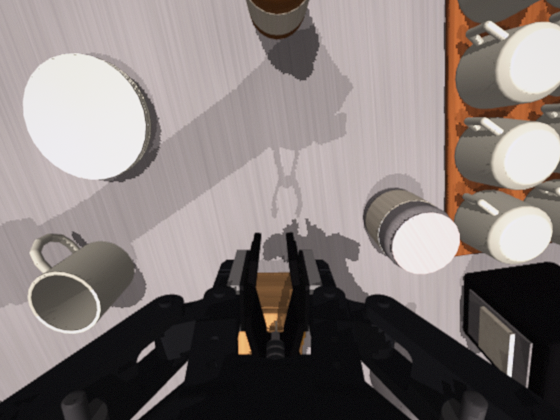

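View pics/s8.png

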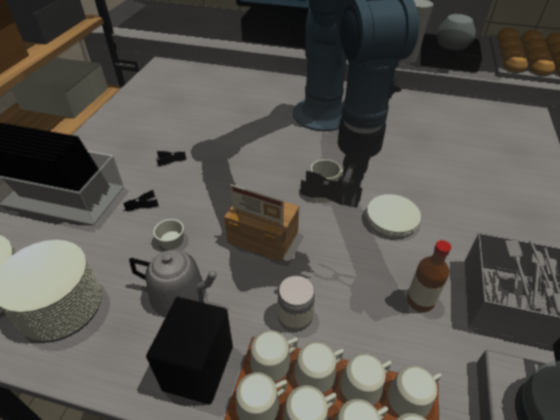

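Call:
servo_tool(motion=[[[0,0,-0.15],[0,0,0],0.9],[[0,0,-0.35],[0,0,0],0.9],[[0,0,-0.55],[0,0,0],0.9],[[0,0,-0.7],[0,0,0],0.9],[[0,0,-0.73],[0,0,0],0.9]])

```text
time: 14.6
ee_pos: [634.4, 155.0, 116.8]
eef_rot: [-0.538, -0.457, 0.542, -0.456]
ft_force: [-0.1, 0.2, -1.3]
width: 0.297
```

```bash
cat >> h.py <<'E'
def z(n,box,f):
    im=cv2.imread(f'pics/{n}.png')[box[1]:box[3],box[0]:box[2]]; cv2.imwrite(f'pics/{n}z.png',cv2.resize(im,None,fx=f,fy=f,interpolation=cv2.INTER_CUBIC))
def st():
    s=env.sense(); M=R.from_quat(s["eef_rot"]).as_matrix(); print(s["time"],np.round(s["ee_pos"],1),"yaw",np.degrees(np.arctan2(M[1,1],M[0,1])).round(1),np.round(s["ft_force"],1),s["width"]*85); return s
E
python3 - <<'E'
from h import *
s=st()
save("scene","s9");save("top","t9");save("wrist","w9")
z("s9",(210,140,380,260),4.5); z("t9",(210,140,340,240),5.5)
for l in("clip_jaws","clip_tails","clip","card_left"):
  r=[]
  for c in("top","scene"):
    o=env.tip_of(c,l); print(l,c,[(round(d["score"],2),np.round(d["at"],1).tolist()) for d in o[:2]]); 
E
```

```text
14.6 [634.4 155.  116.8] yaw -9.6 [-0.1  0.2 -1.3] 25.285088973898063
clip_jaws top [(0.55, [408.2, 283.4]), (0.44, [425.8, 202.1])]
clip_jaws scene [(0.96, [126.0, 209.1]), (0.87, [297.1, 215.3])]
clip_tails top [(0.59, [432.3, 275.9]), (0.45, [411.1, 212.7])]
clip_tails scene [(0.87, [153.0, 197.2]), (0.83, [336.8, 232.3])]
clip top [(0.7, [419.6, 212.5]), (0.59, [418.2, 283.5])]
clip scene [(0.86, [316.4, 231.4]), (0.6, [175.3, 158.5])]
card_left top [(0.79, [275.5, 177.6]), (0.22, [300.5, 182.1])]
card_left scene [(0.89, [284.1, 213.2])]
```

View pics/s9z.png

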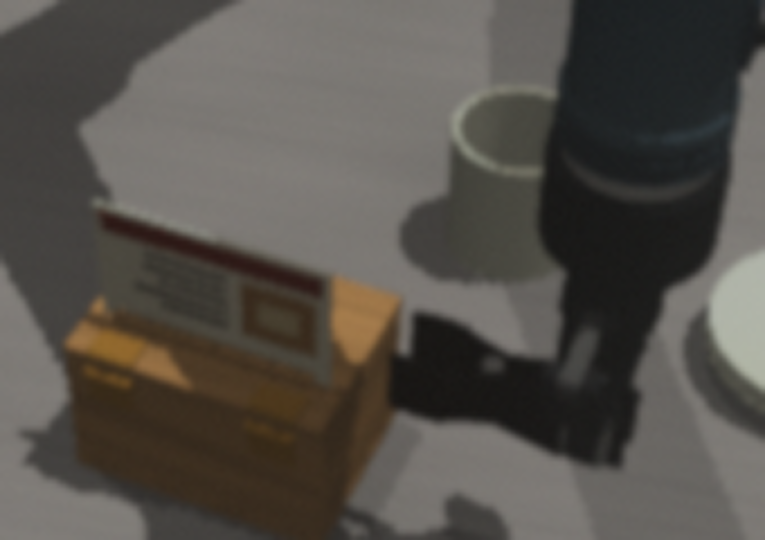

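View pics/t9z.png

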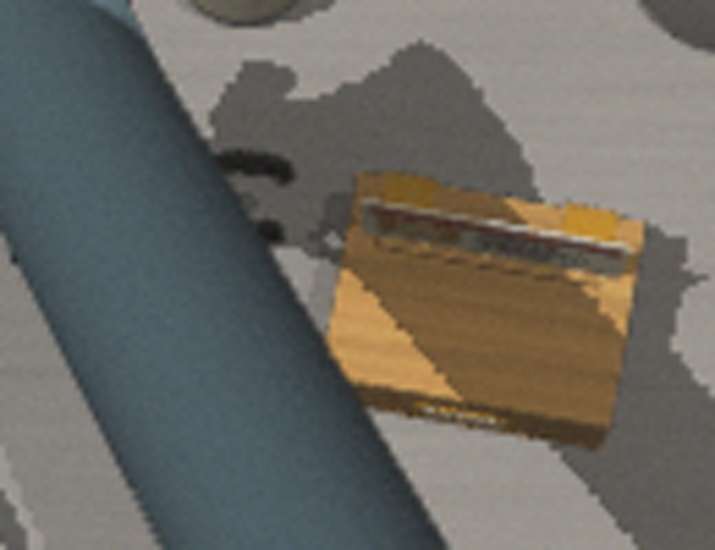

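View pics/w9.png

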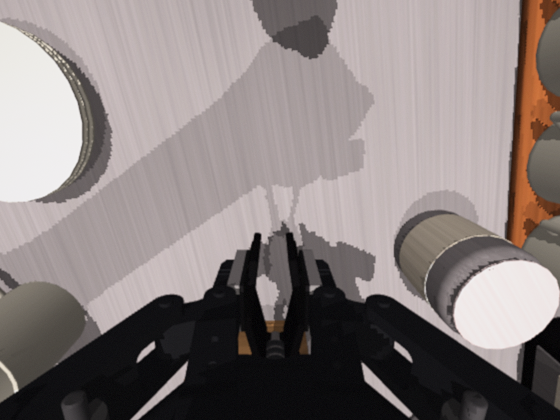

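```bash
python3 - <<'E'
from h import *
f=lambda px:(px[0]/5.5+210,px[1]/5.5+140)
A=atz("top",f((290,172)),145);B=atz("top",f((280,230)),145)
C=atz("top",f((362,203)),168);D=atz("top",f((628,250)),168)
m=(A+B)/2; v=(C-D)[:2]/np.linalg.norm((C-D)[:2]); n=np.array([v[1],-v[0]])
print("tips",A.round(1),B.round(1),"gap",np.linalg.norm(A-B),"card",C.round(1),D.round(1),np.degrees(np.arctan2(v[1],v[0])))
print("mid-edge along",(m-C)[:2]@v,"normal",(m-C)[:2]@n)
e=env.sense()["ee_pos"][:2]; w=np.array([.167,.986]); print("FK tip mid",e-89*w)
for zz in (108,128,145): print(zz,[(proj("scene",np.r_[e-d*w,zz])-[210,140])*4.5 for d in (0,45,89)])
E
```

```text
tips [630.2  55.7 145. ] [602.2  59.7 145. ] gap 28.303643589727862 card [611.3  20.8 168. ] [ 591.5 -102.8  168. ] 80.92533555069457
mid-edge along 37.18762246987345 normal -0.9092175741939279
FK tip mid [621.66484471  68.85475846]
108 [array([591.61212299, 446.95648984]), array([501.59604936, 416.87857778]), array([416.07904687, 388.30398241])]
128 [array([596.1988983 , 418.54389566]), array([504.70500676, 388.41497348]), array([417.82326379, 359.80483101])]
145 [array([600.21390237, 393.67311533]), array([507.4252317 , 363.51035226]), array([419.34876152, 334.87938166])]
```

```bash
python3 - <<'E'
from h import *
f=lambda px:(px[0]/4.5+210,px[1]/4.5+140)
v=np.array([.163,.987]);n=np.array([v[1],-v[0]])
C=atz("scene",f((332,328)),130)
for nm,px,zz in (("near tip mid",(392,378),128),("near tip top",(395,352),145),("near tip bot",(395,404),111),("far tip top",(415,314),145),("pin",(492,363),147)):
    X=atz("scene",f(px),zz); print(nm,X.round(1),"along",((X-C)[:2]@v).round(1),"normal",((X-C)[:2]@n).round(1))
print(C)
E
```

```text
near tip mid [636.4  59.7 128. ] along 38.3 normal 16.6
near tip top [635.5  60.4 145. ] along 38.8 normal 15.6
near tip bot [636.9  61.9 111. ] along 40.6 normal 16.8
far tip top [608.7  63.8 145. ] along 37.9 normal -11.4
pin [632.5 105.5 147. ] along 82.9 normal 5.2
[613.78085704  24.62025479 130.        ]
```

Call:
servo_tool(motion=[[[-0.01,-0.06,0.01],[0,0,0],0.9],[[-0.02,-0.12,0.013],[0,0,0],0.9],[[-0.03,-0.18,0.013],[0,0,0],0.9],[[-0.037,-0.22,0.013],[0,0,0],0.9],[[-0.037,-0.22,0.013],[0,0,0],0.9]])

```text
time: 15.78
ee_pos: [630.7, 122.2, 121.2]
eef_rot: [-0.54, -0.456, 0.54, -0.456]
ft_force: [-0.8, -0.3, 0.6]
width: 0.295
```

```bash
python3 - <<'E'
from h import *
s=st()
save("scene","s10");save("top","t10")
z("s10",(210,140,380,260),4.5); z("t10",(230,150,310,210),9)
E
```

```text
15.775 [630.7 122.2 121.2] yaw -9.7 [-0.8 -0.3  0.6] 25.066647071002084
```

View pics/s10z.png

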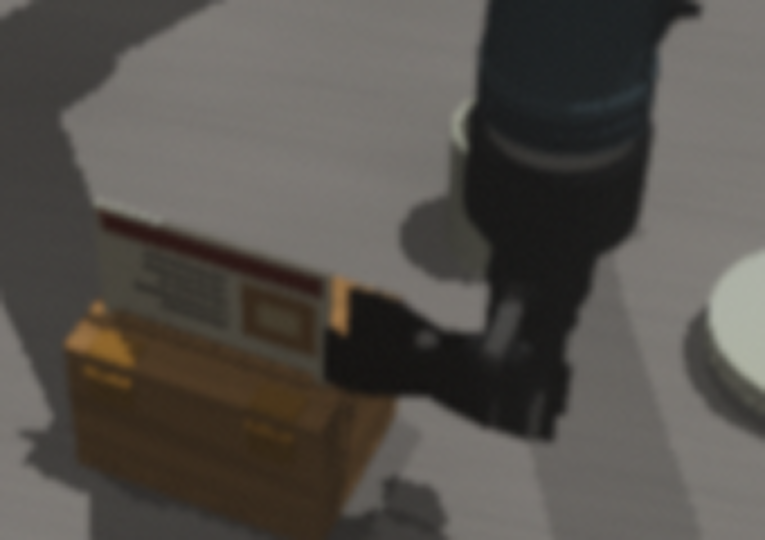

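View pics/t10z.png

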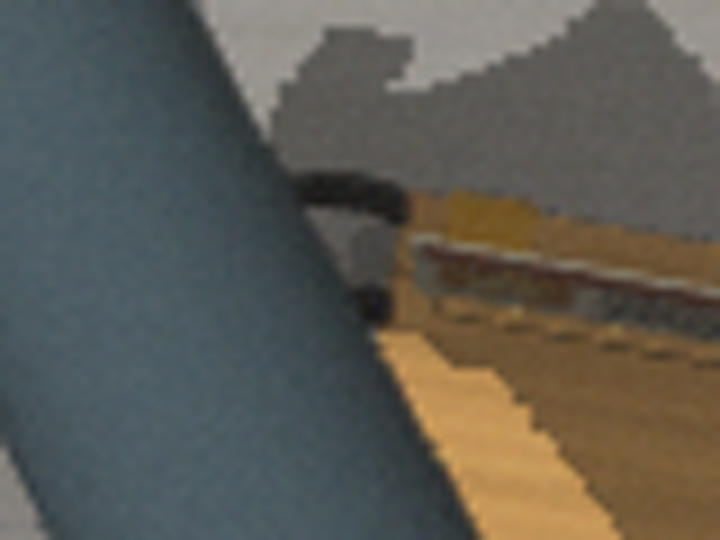

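```bash
python3 - <<'E'
from h import *
f=lambda px:(px[0]/4.5+210,px[1]/4.5+140)
g=lambda px:(px[0]/9+230,px[1]/9+150)
v=np.array([.163,.987]);n=np.array([v[1],-v[0]])
C=atz("scene",f((332,328)),130)
for nm,px,zz in (("near tip top",(329,331),149),("near tip bot",(327,382),115),("far tip top",(351,292),149),("pin",(427,340),150)):
    X=atz("scene",f(px),zz); print(nm,X.round(1),"along",((X-C)[:2]@v).round(1),"normal",((X-C)[:2]@n).round(1))
C=atz("top",g((413,237)),168)
for nm,px,zz in (("near outer",(398,187),149),("near inner",(402,222),149),("far inner",(390,288),149),("far outer",(380,323),149)):
    X=atz("top",g(px),zz); print(nm,X.round(1),"along",((X-C)[:2]@v).round(1),"normal",((X-C)[:2]@n).round(1))
E
```

```text
near tip top [634.1  28.2 149. ] along 6.9 normal 19.5
near tip bot [635.2  27.9 115. ] along 6.7 normal 20.6
far tip top [606.2  31.8 149. ] along 5.9 normal -8.6
pin [628.8  73.9 150. ] along 51.1 normal 6.8
near outer [631.3  25.7 149. ] along 8.0 normal 17.5
near inner [621.   24.3 149. ] along 5.0 normal 7.5
far inner [601.6  27.3 149. ] along 4.8 normal -12.1
far outer [591.3  30.  149. ] along 5.7 normal -22.7
```

Call:
servo_tool(motion=[[[0.005,-0.02,-0.01],[0,0,0],0.9],[[0.003,-0.06,-0.01],[0,0,0],0.9],[[-0.005,-0.1,-0.01],[0,0,0],0.9],[[-0.01,-0.14,-0.01],[0,0,0],0.9],[[-0.015,-0.155,-0.01],[0,0,0],0.9]])

```text
time: 16.5
ee_pos: [628.5, 99.2, 119.8]
eef_rot: [-0.54, -0.456, 0.54, -0.456]
ft_force: [1.2, -0.7, -1.5]
width: 0.299
```

```bash
python3 - <<'E'
from h import *
s=st()
save("scene","s11");save("top","t11");save("wrist","w11")
z("s11",(210,140,380,260),4.5); z("t11",(230,150,310,210),9)
st()
E
```

```text
16.5 [628.5  99.2 119.8] yaw -9.6 [ 1.2 -0.7 -1.5] 25.428185422617535
16.65 [628.4 100.1 119.9] yaw -9.6 [-0.3 -0.5 -0.6] 24.99517050422027
```

View pics/s11z.png

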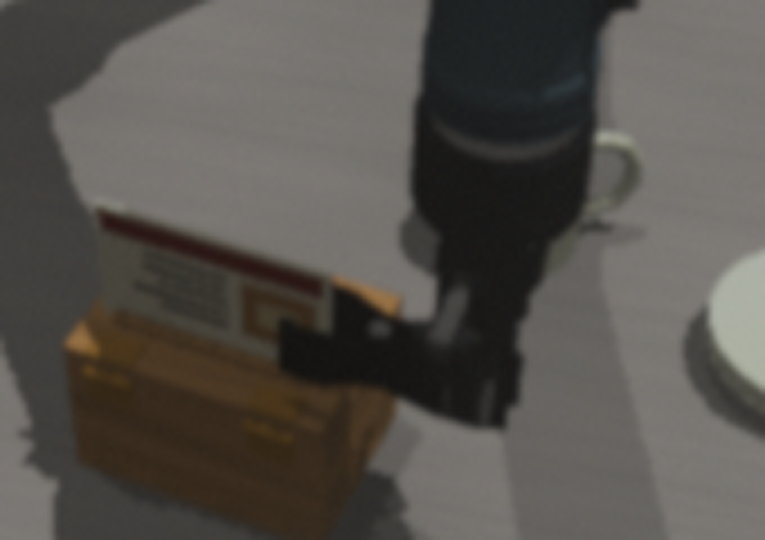

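View pics/t11z.png

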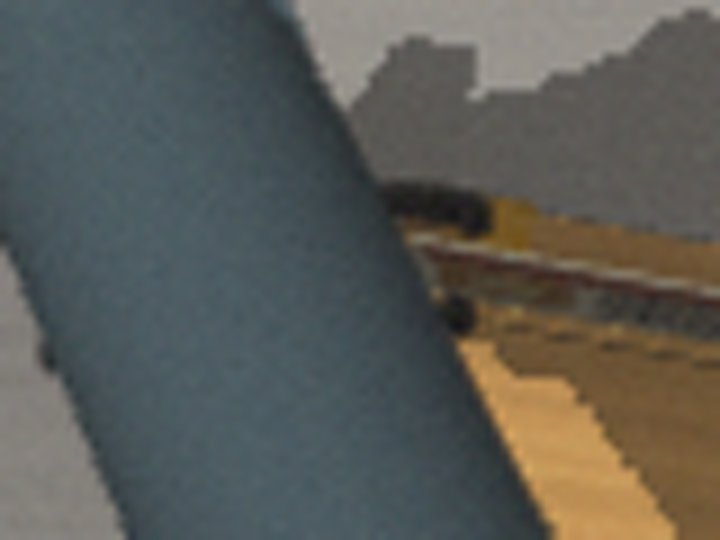

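View pics/w11.png

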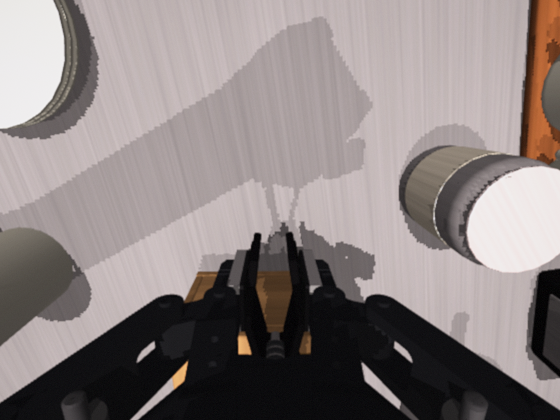

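```bash
python3 - <<'E'
from h import *
f=lambda px:(px[0]/4.5+210,px[1]/4.5+140)
g=lambda px:(px[0]/9+230,px[1]/9+150)
v=np.array([.163,.987]);n=np.array([v[1],-v[0]])
C=atz("scene",f((332,328)),130)
for nm,px,zz in (("near tip top",(282,320),148),("near tip bot",(281,372),114),("pin",(380,328),149)):
    X=atz("scene",f(px),zz); print(nm,X.round(1),"along",((X-C)[:2]@v).round(1),"normal",((X-C)[:2]@n).round(1))
C=atz("top",g((413,237)),168)
for nm,px,zz in (("near outer",(480,193),148),("near inner",(485,234),148),("far inner",(470,296),148),("far outer",(465,332),148)):
    X=atz("top",g(px),zz); print(nm,X.round(1),"along",((X-C)[:2]@v).round(1),"normal",((X-C)[:2]@n).round(1))
E
```

```text
near tip top [631.9   4.8 148. ] along -16.6 normal 21.2
near tip bot [633.8   4.6 114. ] along -16.5 normal 23.0
pin [625.9  50.8 149. ] along 27.8 normal 7.7
near outer [630.2   2.1 148. ] along -15.5 normal 20.2
near inner [6.182e+02 4.000e-01 1.480e+02] along -19.1 normal 8.6
far inner [599.9   4.3 148. ] along -18.2 normal -10.0
far outer [589.4   5.5 148. ] along -18.7 normal -20.6
```

```bash
python3 - <<'E'
from h import *
st(); env.close_job()
E
```

```text
16.65 [628.4 100.1 119.9] yaw -9.6 [-0.3 -0.5 -0.6] 24.99517050422027
the job is handed in; nothing more can be done
```

I shut the lid, and I'm holding the largest black clip wide open and level around the card's left (+y) edge. The job was handed in at 16.65 s, well under the 54 s limit.

- **Lid:** I pressed it until the fingertips stopped at 91.5 mm with about 29 N, against an expected shut height of 92 mm. The pictures show the lid shut and the card upright. The catch's click itself was not measured.
- **Clip:** I gripped it by the tails, squeezed to about 25 mm, which means fully open. The gap at the tips measured roughly 20 mm between the inner faces in the last pictures, against 26 mm expected.
- **Fit on the card:** The card edge sits about 17 mm inside the jaw tips. The clip's mid-height is about 130 mm, estimated from the tool height and the scene picture. The wrist force is near zero, and the pictures show the jaws clear of the card.
- **Disagreement:** The top and scene cameras differ by about 5 mm in absolute position. Comparing card and clip within each picture, the top view puts the card within 1 mm of centre in the gap, and the scene view suggests about 2 mm off. The card has roughly 9 mm of clearance on each side in the top view.
- **Other things:** I saw no contact with anything else on the counter.

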